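Mesh the star wheel on the bottle indexer

TASK

Fit the white six-pocket star wheel (orange square grip) onto the splined shaft of the white indexing drive, pressing lightly and rocking it left and right until the teeth mesh and it drops fully home on the collar. Only then push the drive's red-knobbed lever all the way over to its other side, and let go of everything. Leave the brown bottles beside the wheel and the glass jar beside the drive standing where they are.

Things in the scene. Friction and masses are not known exactly. Their poses are not given: they have to be found in the camera images.
- wheel_center (a point): Centre of the loose white star wheel (about 0.4 kg), on its upright axis, 47 mm above its underside. Six white petals, 14 mm thick, reach 80 mm from the axis, one at 30, 90, 150.. degrees from its x axis, with open pockets between. Aluminium hub of 72 mm diameter up to 46 mm above the underside, then the grip. It starts flat on the counter.
- wheel_grip (a point): Centre of the wheel's orange grip, a square block 34 x 34 mm, faces square to the wheel's x and y axes, 46 to 94 mm above the underside; this point is on the axis, 70 mm above the underside and 23 mm above the wheel's centre.
- wheel: The same wheel; origin at the centre of its underside, where a 40 mm deep bore enters the hub: 55 mm diameter, with six inward teeth, one under each petal, 7.5 mm wide, 36 mm long from the underside up, their tips 20 mm from the axis.
- drive: The indexing drive, a white box fixed to the counter, deck top 60 mm above the counter. Origin: on the counter, right under the shaft axis. The box spans x -90 to 90 mm and y -95 to 155 mm of its own frame. The shaft stands up at its origin; the lever stands at y = +125 mm.
- shaft_seat (a point): Centre of the top face of the dark collar (68 mm diameter) at the foot of the shaft, 66 mm above the counter. A wheel is fully home when its underside rests here; if the teeth do not mesh, it rests on the tooth tops, 24 mm higher. Once meshed the play is about 1.5 mm sideways and 6 degrees either way; any of the six meshed positions is right.
- shaft_tip (a point): Top of the upright spline shaft, 36 mm above the collar. Six teeth, 9 mm wide, 60 degrees apart, reach 26 mm from the axis and 24 mm above the collar, flat on top; core 37 mm diameter; above the teeth a 37 mm nose tapers to 20 mm. It turns only stiffly (0.8 N m), so it stays put while a wheel is rocked on it; its angle differs every time and is not given.
- clutch (a joint): Angle of the drive's lever, 0 (leaning towards the drive's -x) to 1.0 (all the way over, leaning towards the drive's +x). It swings about an axis along the drive's y, 82 mm above the counter, at x = 0, y = 125 mm of the drive's frame; a light push (about 1 N at the knob) moves it and it stays where it is left.
- clutch_tip (a point): Centre of the red ball knob (26 mm diameter) at the end of the lever's 10 mm rod, 80 mm from its pivot; 152 mm above the counter at either end of its swing. Bring a closed gripper behind it on the drive's -x side and push towards +x.
- amber1: Brown bottle with black cap, 44 mm diameter, 90 mm tall, standing near the star wheel; origin at its base. Leave alone.
- amber2: Brown bottle like amber1, on another side of the star wheel; origin at its base. Leave alone.
- jar1: Glass jar with steel lid, 76 mm diameter, 105 mm tall, standing beside the drive; origin at its base. Leave alone.
Things that resemble listed ones, but are neither listed nor needed, are in the scene too. Leave any turquoise or yellow look-alike of the wheel alone.

How it is judged:
By the outcome, as a careful person would: the job done as asked, in the order asked, and still so for the second after the job is handed in, with the robot touching nothing.
It also fails if it takes over 64 s, if anything falls off the work surface, if the arm or the gripper's body presses on something with over 40 N, if the wrist force passes 120 N, or if a joint passes its speed limit or range.

ROBOT

A 6-joint arm with a two-finger parallel gripper is mounted at the origin on the work surface. World frame = base frame: x ahead of the robot, y to its left, z up, the work surface at z = 0. Lengths are in m, angles in rad, forces in N, time in s.
With the tool pointing down it reaches from about 0.25 to 0.85 m from the base axis. Payload 12.5 kg.
Tool frame: the origin (TCP) lies between the finger pads; the fingertips stand 14 mm ahead of it and the grasp point (between the pads) lies 5 mm behind it (manip.tip_extent is the distance from the TCP to the fingertips, in m); z points along the fingers, y is the direction in which the jaws open and shut (so a half turn about z gives the same grasp; the last joint's range is limited). The gripper opens to 93 mm and grips with 3 to 60 N. Pads are 15 mm wide; open, the fingers measure 128 mm over their backs; the gripper's body (75 mm by 188 mm) begins 65 mm behind the grasp point.
Start: joints at [1.153, 0.351, 1.652, -0, 1.139, -0.085], TCP at [0.18, 0.52, 0.233] pointing down, gripper open.
Joint ranges: [-2.75, 2.75], [-0.79, 2.1], [0.01, 2.65], [-1.57, 4.71], [0.07, 3.14], [-2.87, 2.87]. Speed limits (rad/s): [2.22, 2.22, 2.79, 3.14, 3.14, 3.14].

INTERFACE

Orientations are given as a rotation vector (axis times angle).
In Python, from rig import manip gives the robot as it stands.
- The arm moves only by the shell command python3 -m crank 'ROWS'. ROWS is JSON, a list of rows, each an object of numbers: "x", "y", "z": the shift along the tool's x, y, z in units of 50 mm (1.0 is 50 mm); "roll": the turn about the tool's z in units of 5 degrees (1.0 is 5 degrees); "fingers": the finger opening in mm, from 0 to 93. In form: [{"x": .., "y": .., "z": .., "roll": .., "fingers": ..}, ...]. A call has 1 to 20 rows; each row is the pose to reach, as a shift and turn from the pose commanded when the call began, along the tool's axes at that moment; what a row does not reach only later rows make up. A row lasts 1/8 s, in which the tool goes at most 62.5 mm and 10.7 degrees, less where a joint would pass 70% of its speed; a pose out of reach is approached as far as the arm can. A call with a gripper value outside its range is refused whole. The fingers move at their own pace and stop on an object; the grip force is fixed at half the most. Time passes only in rows, so rows that repeat a pose let the fingers close. It gives the time, the measured TCP pose, the force and the opening at its end, in the units of the state.
- manip.state(): the state, without advancing time (a new reading comes with each control period).
- manip.capture(name): name is "scene" or "top"; returns the picture (420x560x3 uint8, blue, green, red); there is no depth.
- manip.get_calibration(name): a dict with "mtx" (3x3 intrinsics, pixels), "R" (3x3) and "t" (3): a world point X has camera coordinates R X + t. Camera axes: x right, y down, z forward; pixel columns grow to the right and rows downward; lengths in m; the calibration is good to about 2 mm. A picture is of the moment at which its call begins. get_calibration takes no time and is no camera call.
- manip.close_job(): hands the job in, once; it reports no verdict.
The state is a dict: "time_s": time; "q": joint angles; "qd": joint speeds; "effort": joint torques, N m; "tool_pos": TCP position; "tool_rot": TCP orientation; "ft_force": force on the tool from outside, world axes, zero at the start; "torque": the same for the moment, N m; "gripper_width": finger opening in m.
Only numpy, scipy, OpenCV 4.12 (cv2) and the standard library are available. Lean on these libraries where they do the work, as an engineer would, in place of code of your own. Each camera call takes 0.05 s, during which the arm holds its last target.

## Working session

There is one attempt and no reset: what is moved stays moved. The work goes in short steps, Python scripts to look and compute and a shell command to move; the robot and the scene stay as the last step left them, time stands still between calls to the robot, and variables do not carry over. Pictures are saved under pics/ and viewed, and the job is handed in when it is done.

```bash
ls; mkdir -p pics; python3 - <<'E'
from rig import manip
import cv2
s=manip.state()
print({k:(s[k]) for k in ['time_s','tool_pos','tool_rot','ft_force','gripper_width']}, manip.tip_extent)
for n in ['scene','top']:
    cv2.imwrite(f'pics/{n}0.png',manip.capture(n))
    c=manip.get_calibration(n);print(n,c)
E
```

```text
pics
{'time_s': 0.0, 'tool_pos': array([0.17952329, 0.51953536, 0.23210282]), 'tool_rot': array([-5.20241261e-01, -3.09794000e+00,  1.74441682e-03]), 'ft_force': array([ 0.29300592, -0.54701827,  0.11149126]), 'gripper_width': 0.09330336191279373} 0.014
scene {'mtx': array([[402.84436388,   0.        , 285.42571036],
       [  0.        , 402.84436388, 212.56532716],
       [  0.        ,   0.        ,   1.        ]]), 'R': array([[ 0.06519192,  0.99782068, -0.01019363],
       [ 0.79430096, -0.05807309, -0.60474251],
       [-0.60401656,  0.03132751, -0.79635581]]), 't': array([-0.05177165, -0.32531025,  1.43100921])}
top {'mtx': array([[531.19203673,   0.        , 276.72868651],
       [  0.        , 531.19203673, 209.45077439],
       [  0.        ,   0.        ,   1.        ]]), 'R': array([[-0.02994501, -0.99938603, -0.01818969],
       [-0.99378702,  0.03171897, -0.10668305],
       [ 0.1071945 ,  0.01488205, -0.99412668]]), 't': array([0.03295646, 0.50420855, 1.46769846])}
```

View pics/scene0.png

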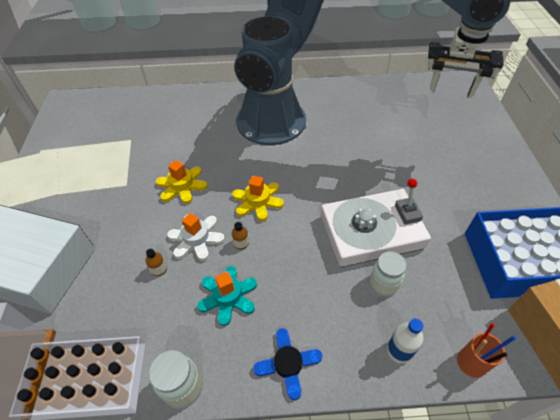

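View pics/top0.png

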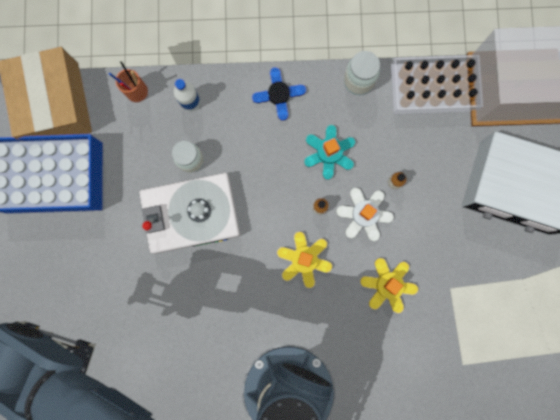

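The wheel is at top px (366,213), the drive's shaft at (198,209) and the red knob at (147,226). The bottles are at (321,206) and (399,179), and the jar is at (186,155). I'll zoom in to measure.

```bash
python3 - <<'E'
import cv2,numpy as np
t=cv2.imread('pics/top0.png');s=cv2.imread('pics/scene0.png')
def cr(im,x0,y0,w,h,k): return cv2.resize(im[y0:y0+h,x0:x0+w],(w*k,h*k),interpolation=cv2.INTER_CUBIC)
a=cr(t,305,160,110,90,5)
b=cr(t,135,165,110,90,5)
c=cr(s,150,190,110,90,5);d=cr(s,310,170,130,100,4)
cv2.imwrite('pics/c1.png',cv2.resize(np.vstack([np.hstack([a,b]),np.hstack([c,cv2.resize(d,(550,450))])]),(800,654))[:600]) 
cv2.imwrite('pics/c_drive.png',cr(t,135,165,110,90,7))
cv2.imwrite('pics/c_wheel.png',cr(t,305,160,110,90,7))
E
```

```text
(no output)
```

View pics/c_drive.png

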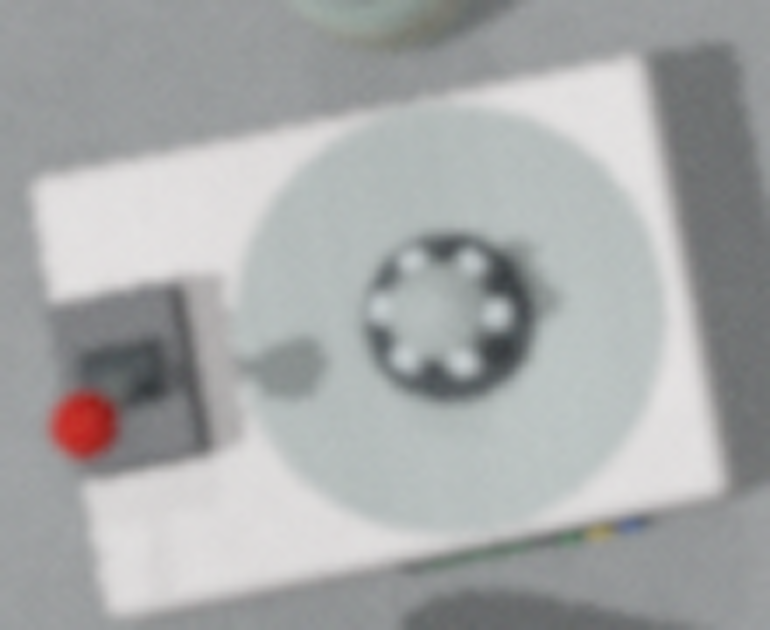

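View pics/c_wheel.png

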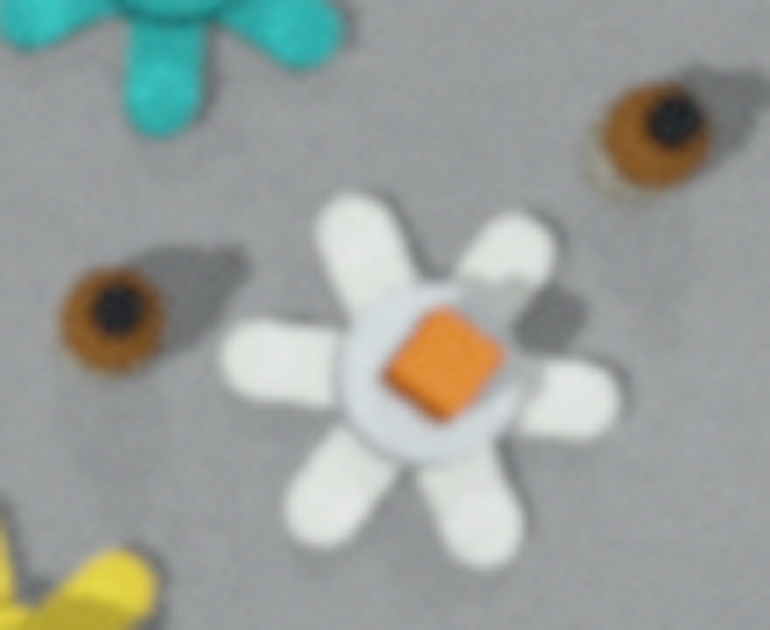

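View pics/c1.png

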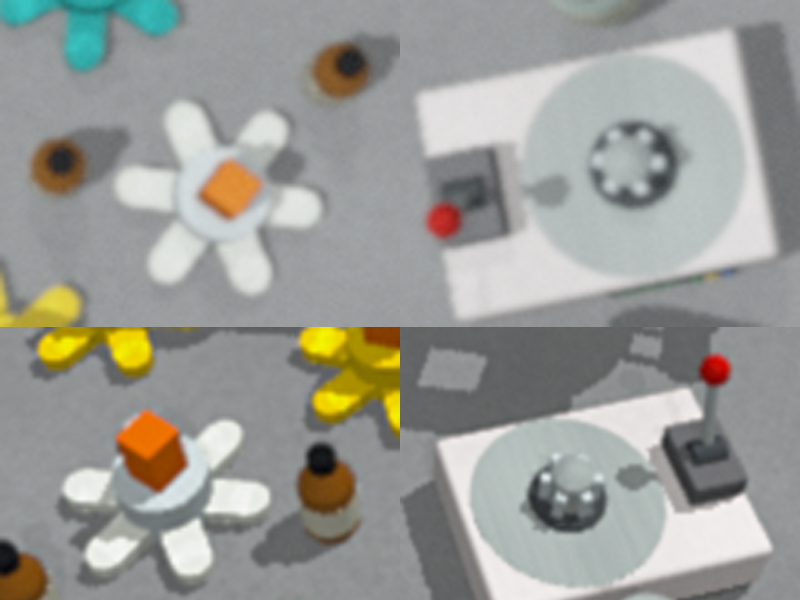

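```bash
cat > h.py <<'E'
import cv2,numpy as np
from rig import manip
def ray(n,uv):
    c=manip.get_calibration(n);K,R,t=np.array(c['mtx']),np.array(c['R']),np.array(c['t'])
    d=R.T@np.linalg.inv(K)@np.array([uv[0],uv[1],1.]);return -R.T@t,d
def onz(n,uv,z):
    o,d=ray(n,uv);return o+d*(z-o[2])/d[2]
def proj(n,X):
    c=manip.get_calibration(n);p=np.array(c['mtx'])@(np.array(c['R'])@np.array(X)+np.array(c['t']));return p[:2]/p[2]
def tri(a,b):
    (o1,d1),(o2,d2)=ray('top',a),ray('scene',b)
    s=np.linalg.lstsq(np.c_[d1,-d2],o2-o1,rcond=None)[0]
    p,q=o1+d1*s[0],o2+d2*s[1];return (p+q)/2,np.linalg.norm(p-q)
def blobs(m,box,amin):
    x0,y0,x1,y1=box;mm=np.zeros_like(m);mm[y0:y1,x0:x1]=m[y0:y1,x0:x1]
    n,l,st,ce=cv2.connectedComponentsWithStats(mm)
    return [(st[i,4],ce[i],(l==i).astype(np.uint8)) for i in range(1,n) if st[i,4]>=amin]
E
python3 - <<'E'
from h import *
np.set_printoptions(precision=4,suppress=True)
t=cv2.imread('pics/top0.png');s=cv2.imread('pics/scene0.png')
ht=cv2.cvtColor(t,cv2.COLOR_BGR2HSV);hs=cv2.cvtColor(s,cv2.COLOR_BGR2HSV)
red=lambda h:cv2.inRange(h,(0,150,90),(4,255,255))|cv2.inRange(h,(174,150,90),(180,255,255))
a=max(blobs(red(ht),(135,210,165,240),5),key=lambda b:b[0]);b=max(blobs(red(hs),(395,170,430,195),5),key=lambda b:b[0])
print('knob',a[0],a[1],b[0],b[1],tri(a[1],b[1]),'onz',onz('top',a[1],.152))
# top face of grip (bright orange, V high)
for nm,h,box in(('top',ht,(350,195,390,232)),('scene',hs,(175,205,210,240))):
    m=cv2.inRange(h,(5,150,100),(18,255,255))
    for ar,ce,l in blobs(m,box,10):
        v=h[...,2][l>0];print(nm,ar,ce,np.percentile(v,[10,50,90]))
# bottles/dark caps, petals white
m=cv2.inRange(ht,(0,0,195),(180,40,255))
bl=max(blobs(m,(325,175,405,245),50),key=lambda b:b[0]);print('white wheel',bl[0],bl[1])
# teeth
x0,y0=135,165
k=8;cr=cv2.resize(t[y0:y0+90,x0:x0+110],None,fx=k,fy=k,interpolation=cv2.INTER_CUBIC)
pts=np.array([[413,262],[471,262],[385,308],[497,313],[406,358],[462,363]])/7.+[x0-.5+.07,y0-.5+.07]
g=cv2.cvtColor(t,cv2.COLOR_BGR2GRAY).astype(float)
W=[]
for p in pts:
    xx,yy=np.meshgrid(np.arange(int(p[0])-2,int(p[0])+4),np.arange(int(p[1])-2,int(p[1])+4))
    w=np.clip(g[yy,xx]-190,0,None)*(np.hypot(xx-p[0],yy-p[1])<2.8)
    u=np.array([(w*xx).sum(),(w*yy).sum()])/w.sum();W.append(onz('top',u,.09));print(p,u,W[-1])
W=np.array(W);c=W.mean(0);print('shaft c',c,'r',np.linalg.norm(W-c,axis=1)[:],np.degrees(np.arctan2(*(W-c)[:,1::-1].T))%60)
# drive deck corners from crop
C=np.array([[32,182],[640,55],[727,492],[110,613]])/7.+[x0-.43,y0-.43]
D=np.array([onz('top',u,.06) for u in C]);print(D,[np.linalg.norm(D[i]-D[i-1]) for i in range(4)])
for i in range(4):
    e=D[i]-D[i-1];print(np.degrees(np.arctan2(e[1],e[0])))
E
```

```text
knob 52 [146.6154 225.25  ] 65 [411.8308 182.6769] (array([0.4604, 0.3498, 0.1604]), np.float64(0.0009806033553503945)) onz [0.4613 0.3525 0.152 ]
top 130 [367.8231 211.7692] [200.8 221.5 224. ]
scene 261 [191.3525 223.5019] [132. 168. 237.]
white wheel 993 [361.3696 216.4914]
[193.57   201.9986] [193.2857 202.    ] [0.5257 0.2416 0.09  ]
[201.8557 201.9986] [nan nan] [nan nan nan]
[189.57 208.57] [189.1667 208.4444] [0.5085 0.253  0.09  ]
[205.57   209.2843] [205.1429 209.1429] [0.5052 0.2098 0.09  ]
[192.57   215.7129] [192.5882 215.4118] [0.4893 0.244  0.09  ]
[200.57   216.4271] [200.5333 216.    ] [0.487  0.2225 0.09  ]
shaft c [nan nan nan] r [nan nan nan nan nan nan] [nan nan nan nan nan nan]
[[0.5663 0.3971 0.06  ]
 [0.6094 0.1546 0.06  ]
 [0.4348 0.1239 0.06  ]
 [0.3949 0.3668 0.06  ]] [np.float64(0.17410170665458946), np.float64(0.24625537474415654), np.float64(0.17724949003495286), np.float64(0.24612303286498194)]
10.022891363466144
-79.94052316134821
-170.02574473258832
99.32671153626282<stdin>:25: RuntimeWarning: invalid value encountered in divide
```

```bash
python3 - <<'E'
from h import *
np.set_printoptions(precision=4,suppress=True)
t=cv2.imread('pics/top0.png');s=cv2.imread('pics/scene0.png')
for n,im,c0 in(('top',t,(366,213)),('scene',s,(195,237))):
    h=cv2.cvtColor(im,cv2.COLOR_BGR2HSV)
    c=onz(n,c0,.014)[:2]
    m=(cv2.inRange(h,(0,0,170),(180,45,255))>0)
    yy,xx=np.mgrid[0:420:.25,0:560:.25]
    sel=(abs(xx-c0[0])<50)&(abs(yy-c0[1])<50);U=np.c_[xx[sel],yy[sel]]
    mm=m[np.clip(np.round(U[:,1]).astype(int),0,419),np.clip(np.round(U[:,0]).astype(int),0,559)]
    o,_=ray(n,(0,0));P=np.array([onz(n,u,.014)[:2] for u in U[mm]])
    for it in range(6):
        d=P-c;r=np.hypot(*d.T);k=(r>.052)&(r<.095)
        a=np.degrees(np.arctan2(d[k,1],d[k,0]))
        ph=np.degrees(np.angle(np.exp(1j*np.radians(a*6)).mean()))/6
        idx=np.round((a-ph)/60).astype(int)%6
        cen=np.array([P[k][idx==i].mean(0) for i in range(6)]);cnt=np.bincount(idx)
        c=cen.mean(0)
    print(n,'centre',c,'petal phase mod60',ph%60,cnt,np.hypot(*(cen-c).T))
h=cv2.cvtColor(t,cv2.COLOR_BGR2HSV)
m=cv2.inRange(h,(5,150,205),(18,255,255))
b=max(blobs(m,(350,195,390,232),10),key=lambda b:b[0]);print('griptop',b[0],b[1],onz('top',b[1],.094))
k=cv2.findContours(cv2.resize(b[2],None,fx=4,fy=4),0,1)[0][0];print(cv2.minAreaRect(k))
h=cv2.cvtColor(s,cv2.COLOR_BGR2HSV);m=cv2.inRange(h,(5,150,205),(18,255,255))
b2=max(blobs(m,(175,205,210,240),10),key=lambda b:b[0]);print('griptop scene',b2[0],b2[1],onz('scene',b2[1],.094),tri(b[1],b2[1]))
# shaft in scene view: predicted pixel positions overlay
for X in([.5066,.2317,.09],[.5066,.2317,.102]):print(proj('scene',X))
v=cv2.resize(s[180:260,320:440],None,fx=6,fy=6,interpolation=cv2.INTER_CUBIC)
for k in range(6):
    a=np.radians(25.7+60*k);p=proj('scene',[.5066+.0225*np.cos(a),.2317+.0225*np.sin(a),.09]);cv2.circle(v,(int((p[0]-320+.5)*6),int((p[1]-180+.5)*6)),3,(0,0,255),1)
for z in(.066,.102):
  p=proj('scene',[.5066,.2317,z]);cv2.circle(v,(int((p[0]-320+.5)*6),int((p[1]-180+.5)*6)),3,(255,0,0),-1)
cv2.imwrite('pics/shaft_s.png',v)
# bottles & jar
for nm,hh,im,box in(('a',(5,90,40),0,0),):
    h=cv2.cvtColor(t,cv2.COLOR_BGR2HSV);m=cv2.inRange(h,(5,120,40),(18,255,190))
    for B in((305,190,335,222),(385,165,415,195)):
        q=max(blobs(m,B,10),key=lambda b:b[0]);print('bottle',q[0],q[1],onz('top',q[1],.04))
E
```

```text
Traceback (most recent call last):
  File "h.py", line 7, in onz
    o,d=ray(n,uv);return o+d*(z-o[2])/d[2]
        ~~~^^^^^^
  File "h.py", line 4, in ray
    c=manip.get_calibration(n);K,R,t=np.array(c['mtx']),np.array(c['R']),np.array(c['t'])
ValueError: time passes only in moves, steps and waits
```

```bash
python3 - <<'E'
s=open('h.py').read()
s=s.replace("manip.get_calibration(n)","CAL[n]").replace("def ray","CAL={n:manip.get_calibration(n) for n in('top','scene')}\ndef ray",1)
open('h.py','w').write(s)
E
cat > m.py <<'E'
from h import *
np.set_printoptions(precision=4,suppress=True)
def onzs(n,U,z):
    c=CAL[n];K,R,t=map(np.array,(c['mtx'],c['R'],c['t']))
    d=(R.T@np.linalg.inv(K)@np.c_[U,np.ones(len(U))].T).T;o=-R.T@t
    return o+d*((z-o[2])/d[:,2])[:,None]
E
python3 - <<'E'
from m import *
t=cv2.imread('pics/top0.png');s=cv2.imread('pics/scene0.png')
for n,im,c0 in(('top',t,(366,213)),('scene',s,(195,237))):
    h=cv2.cvtColor(im,cv2.COLOR_BGR2HSV)
    c=onz(n,c0,.014)[:2]
    m=(cv2.inRange(h,(0,0,170),(180,45,255))>0)
    yy,xx=np.mgrid[0:420:.25,0:560:.25]
    sel=(abs(xx-c0[0])<50)&(abs(yy-c0[1])<50);U=np.c_[xx[sel],yy[sel]]
    mm=m[np.clip(np.round(U[:,1]).astype(int),0,419),np.clip(np.round(U[:,0]).astype(int),0,559)]
    P=onzs(n,U[mm],.014)[:,:2]
    for it in range(6):
        d=P-c;r=np.hypot(*d.T);k=(r>.052)&(r<.095)
        a=np.degrees(np.arctan2(d[k,1],d[k,0]))
        ph=np.degrees(np.angle(np.exp(1j*np.radians(a*6)).mean()))/6
        idx=np.round((a-ph)/60).astype(int)%6
        cen=np.array([P[k][idx==i].mean(0) for i in range(6)]);cnt=np.bincount(idx)
        c=cen.mean(0)
    print(n,'centre',c,'petal phase mod60',ph%60,cnt,np.hypot(*(cen-c).T))
h=cv2.cvtColor(t,cv2.COLOR_BGR2HSV)
m=cv2.inRange(h,(5,150,205),(18,255,255))
b=max(blobs(m,(350,195,390,232),10),key=lambda b:b[0]);print('griptop',b[0],b[1],onz('top',b[1],.094))
k=cv2.findContours(cv2.resize(b[2],None,fx=4,fy=4),0,1)[0][0];print(cv2.minAreaRect(k))
h=cv2.cvtColor(s,cv2.COLOR_BGR2HSV);m=cv2.inRange(h,(5,150,205),(18,255,255))
b2=max(blobs(m,(175,205,210,240),10),key=lambda b:b[0]);print('griptop scene',b2[0],b2[1],onz('scene',b2[1],.094),tri(b[1],b2[1]))
v=cv2.resize(s[180:260,320:440],None,fx=6,fy=6,interpolation=cv2.INTER_CUBIC)
for k in range(6):
    a=np.radians(25.7+60*k);p=proj('scene',[.5066+.0225*np.cos(a),.2317+.0225*np.sin(a),.09]);cv2.circle(v,(int((p[0]-320+.5)*6),int((p[1]-180+.5)*6)),3,(0,0,255),1)
for z in(.066,.102):
  p=proj('scene',[.5066,.2317,z]);cv2.circle(v,(int((p[0]-320+.5)*6),int((p[1]-180+.5)*6)),3,(255,0,0),-1)
cv2.imwrite('pics/shaft_s.png',v)
h=cv2.cvtColor(t,cv2.COLOR_BGR2HSV);m=cv2.inRange(h,(5,120,40),(18,255,190))
for B in((305,190,335,222),(385,165,415,195)):
        q=max(blobs(m,B,10),key=lambda b:b[0]);print('bottle',q[0],q[1],onz('top',q[1],.04))
st=manip.state();print(st['time_s'])
E
```

```text
top centre [ 0.4862 -0.2295] petal phase mod60 20.769210926602856 [1858 1895 1912 1874 1889 1733] [0.065  0.0649 0.0647 0.0652 0.0652 0.0653]
scene centre [ 0.4806 -0.2337] petal phase mod60 21.55836313892061 [1701 1636 1454   55 1319 1503] [0.066  0.0655 0.0648 0.0738 0.0633 0.0646]
griptop 114 [368.3509 211.2368] [ 0.4852 -0.2288  0.094 ]
((1474.780029296875, 846.4600219726562), (46.20000457763672, 44.600006103515625), 36.869895935058594)
griptop scene 118 [190.0847 219.1949] [ 0.4862 -0.2292  0.094 ] (array([ 0.4853, -0.2293,  0.0928]), np.float64(0.0004934345829539302))
bottle 105 [320.2857 206.0571] [ 0.5093 -0.1045  0.04  ]
bottle 104 [397.0769 179.9038] [ 0.5759 -0.3216  0.04  ]
0.1
```

View pics/shaft_s.png

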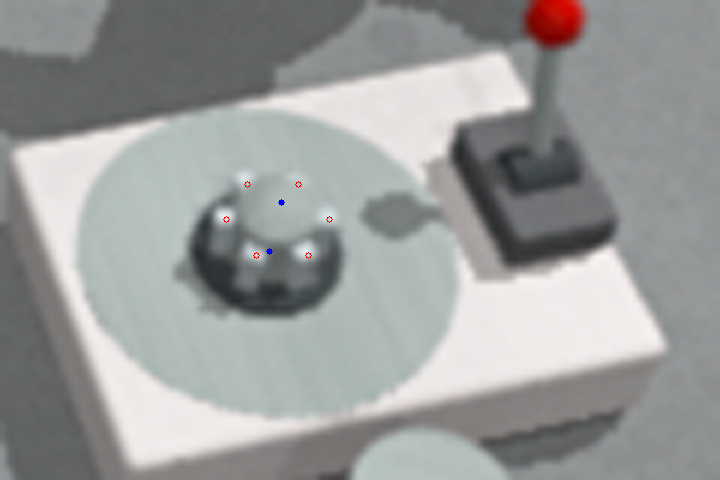

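The two views agree. Shaft is at (0.5066, 0.2317) with teeth at 25.7° mod 60. Wheel centre is at (0.4857, −0.2290) with petals at 20.8° mod 60, so its x axis is at about 50.8°, and it needs a turn of about −25°. A helper will convert targets to row units.

```bash
cat > go.py <<'E'
import sys,numpy as np
from m import *
from scipy.spatial.transform import Rotation as Ro
# args: x y z yaw(of tool y, deg) -> units
def units(x,y,z,yaw):
    s=manip.state();R=Ro.from_rotvec(s['tool_rot']).as_matrix();p=np.array(s['tool_pos'])
    cur=np.degrees(np.arctan2(R[1,1],R[0,1]));d=R.T@(np.array([x,y,z])-p)/.05
    r=-((yaw-cur+180)%360-180)/5
    print('t %.2f pos'%s['time_s'],p,'yaw_y %.2f'%cur,'F',np.array(s['ft_force']),'T',np.array(s['torque']),'w %.4f'%s['gripper_width'],'q',np.array(s['q']));print('x %.3f y %.3f z %.3f roll %.3f'%(*d,r),'tilt z',R[:,2])
units(*map(float,sys.argv[1:5]))
E
python3 go.py .4857 -.229 .20 50.8
python3 - <<'E'
from m import *
t=cv2.imread('pics/top0.png')
print('jar',onz('top',(186,155),.105))
E
```

```text
t 0.10 pos [0.1795 0.5196 0.2322] yaw_y 70.94 F [ 0.1467 -0.1969 -0.805 ] T [-0.0454 -0.0338  0.0029] w 0.0930 q [ 1.1534  0.3512  1.6524 -0.      1.1391 -0.0846]
x -10.677 y -12.150 z 0.655 roll 4.027 tilt z [-0.0004 -0.0009 -1.    ]
jar [0.6525 0.2571 0.105 ]
```

```bash
python3 -m crank '[{"x":-10.68,"y":-12.15,"z":0.65,"roll":4.03,"fingers":75},{"x":-10.68,"y":-12.15,"z":0.65,"roll":4.03,"fingers":75},{"x":-10.68,"y":-12.15,"z":0.65,"roll":4.03,"fingers":75},{"x":-10.68,"y":-12.15,"z":0.65,"roll":4.03,"fingers":75},{"x":-10.68,"y":-12.15,"z":0.65,"roll":4.03,"fingers":75},{"x":-10.68,"y":-12.15,"z":0.65,"roll":4.03,"fingers":75},{"x":-10.68,"y":-12.15,"z":0.65,"roll":4.03,"fingers":75},{"x":-10.68,"y":-12.15,"z":0.65,"roll":4.03,"fingers":75},{"x":-10.68,"y":-12.15,"z":0.65,"roll":4.03,"fingers":75},{"x":-10.68,"y":-12.15,"z":0.65,"roll":4.03,"fingers":75},{"x":-10.68,"y":-12.15,"z":0.65,"roll":4.03,"fingers":75},{"x":-10.68,"y":-12.15,"z":0.65,"roll":4.03,"fingers":75},{"x":-10.68,"y":-12.15,"z":0.65,"roll":4.03,"fingers":75},{"x":-10.68,"y":-12.15,"z":0.65,"roll":4.03,"fingers":75},{"x":-10.68,"y":-12.15,"z":0.65,"roll":4.03,"fingers":75},{"x":-10.68,"y":-12.15,"z":0.65,"roll":4.03,"fingers":75},{"x":-10.68,"y":-12.15,"z":0.65,"roll":4.03,"fingers":75},{"x":-10.68,"y":-12.15,"z":0.65,"roll":4.03,"fingers":75}]'; python3 go.py .4857 -.229 .07 50.8
```

```text
time_s: 2.35
tool_pos: [0.4859, -0.2283, 0.2004]
tool_rot: [1.053, 2.959, -0.0]
ft_force: [0.7, 0.5, 0.4]
gripper_width: 0.0751
t 2.35 pos [ 0.4859 -0.2283  0.2004] yaw_y 50.82 F [0.71   0.4673 0.361 ] T [ 0.0168  0.0012 -0.0348] w 0.0751 q [-0.526   0.3635  1.7201  0.      1.0578 -1.413 ]
x -0.005 y -0.013 z 2.607 roll 0.004 tilt z [ 0.0002 -0.0001 -1.    ]
```

```bash
python3 -m crank '[{"y":-0.01,"z":1,"fingers":75},{"y":-0.01,"z":2,"fingers":75},{"y":-0.01,"z":2.6,"fingers":75},{"y":-0.01,"z":2.6,"fingers":75},{"y":-0.01,"z":2.6,"fingers":30},{"y":-0.01,"z":2.6,"fingers":25},{"y":-0.01,"z":2.6,"fingers":20},{"y":-0.01,"z":2.6,"fingers":20},{"y":-0.01,"z":2.6,"fingers":20},{"y":-0.01,"z":2.6,"fingers":20}]'; python3 go.py .4857 -.229 .22 50.8
```

```text
t 2.35 pos [ 0.4859 -0.2283  0.2004] yaw_y 50.82 F [0.71   0.4673 0.361 ] T [ 0.0168  0.0012 -0.0348] w 0.0751 q [-0.526   0.3635  1.7201  0.      1.0578 -1.413 ]
x -0.006 y -0.013 z -0.393 roll 0.004 tilt z [ 0.0002 -0.0001 -1.    ]validation failed for argument at $[0]...
```

```bash
python3 -m crank '[{"x":0,"y":-0.01,"z":1,"roll":0,"fingers":75},{"x":0,"y":-0.01,"z":2,"roll":0,"fingers":75},{"x":0,"y":-0.01,"z":2.6,"roll":0,"fingers":75},{"x":0,"y":-0.01,"z":2.6,"roll":0,"fingers":75},{"x":0,"y":-0.01,"z":2.6,"roll":0,"fingers":30},{"x":0,"y":-0.01,"z":2.6,"roll":0,"fingers":25},{"x":0,"y":-0.01,"z":2.6,"roll":0,"fingers":20},{"x":0,"y":-0.01,"z":2.6,"roll":0,"fingers":20},{"x":0,"y":-0.01,"z":2.6,"roll":0,"fingers":20},{"x":0,"y":-0.01,"z":2.6,"roll":0,"fingers":20}]'; python3 go.py .4857 -.229 .22 50.8
```

```text
time_s: 3.6
tool_pos: [0.4856, -0.2294, 0.0703]
tool_rot: [1.054, 2.959, -0.0]
ft_force: [-2.1, -2.9, 2.6]
gripper_width: 0.0334
t 3.60 pos [ 0.4856 -0.2294  0.0703] yaw_y 50.78 F [-2.0765 -2.8724  2.5994] T [-0.3743  0.4208 -0.025 ] w 0.0334 q [-0.528   0.5524  1.8083 -0.0004  0.7806 -1.414 ]
x 0.002 y 0.008 z -2.993 roll -0.003 tilt z [ 0.     -0.0003 -1.    ]
```

```bash
python3 -m crank '[{"x":0,"y":0,"z":-0.3,"roll":0,"fingers":20},{"x":0,"y":0,"z":-1,"roll":0,"fingers":20},{"x":0,"y":0,"z":-2,"roll":0,"fingers":20},{"x":0,"y":0,"z":-3,"roll":0,"fingers":20},{"x":0,"y":0,"z":-3,"roll":0,"fingers":20},{"x":0,"y":0,"z":-3,"roll":0,"fingers":20}]'; python3 go.py .5066 .2317 .22 25.7; python3 - <<'E'
from m import *
t=manip.capture('top');cv2.imwrite('pics/lift.png',t[130:290,230:430].repeat(3,0).repeat(3,1))
E
```

```text
time_s: 4.35
tool_pos: [0.4849, -0.2287, 0.2193]
tool_rot: [-1.054, -2.958, -0.001]
ft_force: [-0.6, 1.0, -4.9]
gripper_width: 0.0338
t 4.35 pos [ 0.4849 -0.2287  0.2193] yaw_y 50.78 F [-0.6468  1.0138 -4.8519] T [-0.0336  0.0474 -0.0242] w 0.0338 q [-0.5276  0.3411  1.7011  0.0002  1.101  -1.414 ]
x 5.486 y 7.408 z -0.007 roll 5.017 tilt z [-0.0013  0.001  -1.    ]
```

View pics/lift.png

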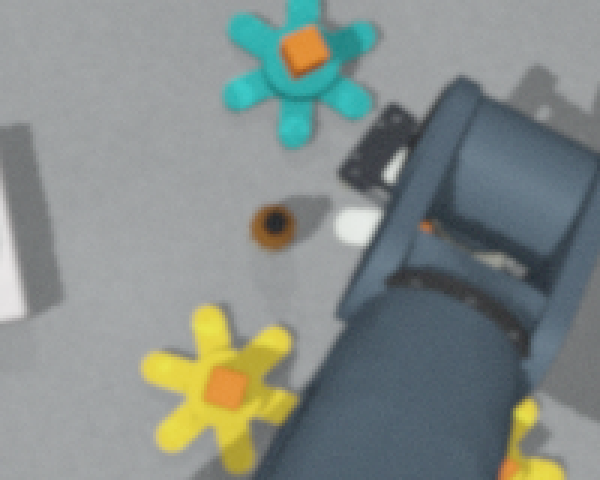

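```bash
python3 -m crank '[{"x":0.3,"y":0.4,"z":0,"roll":0.5,"fingers":20},{"x":1,"y":1.3,"z":0,"roll":1,"fingers":20},{"x":1.7,"y":2.3,"z":0,"roll":2,"fingers":20},{"x":2.4,"y":3.3,"z":0,"roll":3,"fingers":20},{"x":3.2,"y":4.3,"z":0,"roll":4,"fingers":20},{"x":3.9,"y":5.3,"z":0,"roll":5,"fingers":20},{"x":4.6,"y":6.2,"z":0,"roll":5.02,"fingers":20},{"x":5.1,"y":6.9,"z":0,"roll":5.02,"fingers":20},{"x":5.4,"y":7.3,"z":0,"roll":5.02,"fingers":20},{"x":5.49,"y":7.41,"z":0,"roll":5.02,"fingers":20},{"x":5.49,"y":7.41,"z":0,"roll":5.02,"fingers":20},{"x":5.49,"y":7.41,"z":0,"roll":5.02,"fingers":20},{"x":5.49,"y":7.41,"z":0,"roll":5.02,"fingers":20}]'; python3 go.py .5066 .2317 .18 25.7; python3 - <<'E'
from m import *
t=manip.capture('top');cv2.imwrite('pics/ov_t.png',t[130:290,100:300].repeat(3,0).repeat(3,1))
t=manip.capture('scene');cv2.imwrite('pics/ov_s.png',t[100:300,280:480].repeat(3,0).repeat(3,1))
E
```

```text
time_s: 6.02
tool_pos: [0.5072, 0.2307, 0.2201]
tool_rot: [-1.673, -2.659, 0.0]
ft_force: [0.0, -0.8, -4.2]
gripper_width: 0.0338
t 6.03 pos [0.5072 0.2307 0.2201] yaw_y 25.63 F [ 0.0292 -0.822  -4.2023] T [-0.037  -0.0092 -0.0068] w 0.0338 q [ 0.3433  0.3771  1.6464 -0.0001  1.1183 -0.104 ]
x 0.024 y -0.002 z 0.802 roll -0.014 tilt z [-0.0002 -0.0001 -1.    ]
```

View pics/ov_t.png

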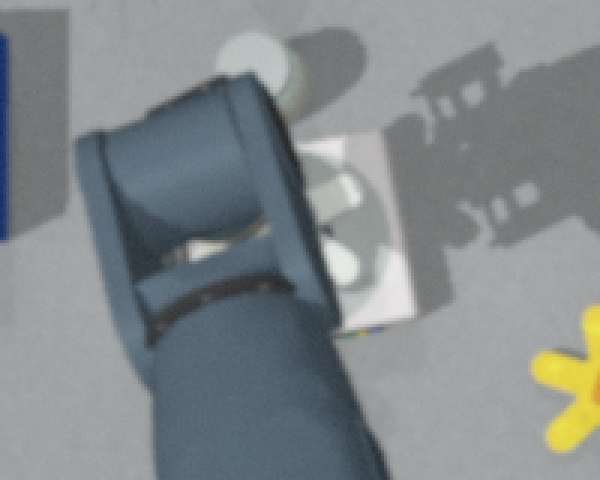

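View pics/ov_s.png

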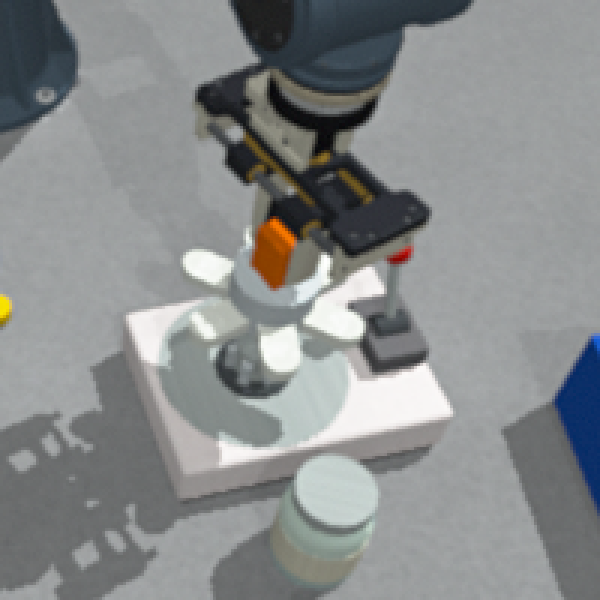

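```bash
python3 -m crank '[{"x":0.02,"y":0,"z":0.3,"roll":0,"fingers":20},{"x":0.02,"y":0,"z":0.7,"roll":0,"fingers":20},{"x":0.02,"y":0,"z":0.95,"roll":0,"fingers":20},{"x":0.02,"y":0,"z":1.08,"roll":0,"fingers":20},{"x":0.02,"y":0,"z":1.08,"roll":0,"fingers":20},{"x":0.02,"y":0,"z":1.08,"roll":0,"fingers":20}]'; python3 go.py .5066 .2317 .16 25.7
```

```text
time_s: 6.88
tool_pos: [0.507, 0.2324, 0.1667]
tool_rot: [1.672, 2.659, 0.001]
ft_force: [-0.6, 0.2, -3.4]
gripper_width: 0.0338
t 6.88 pos [0.507  0.2324 0.1667] yaw_y 25.69 F [-0.6085  0.1897 -3.3545] T [0.0205 0.0438 0.0181] w 0.0338 q [ 0.3464  0.4408  1.6962 -0.      1.0036 -0.1019]
x -0.010 y -0.014 z 0.133 roll -0.003 tilt z [ 0.0009  0.0003 -1.    ]
```

```bash
python3 -m crank '[{"x":-0.01,"y":-0.01,"z":0.06,"roll":0,"fingers":20},{"x":-0.01,"y":-0.01,"z":0.12,"roll":0,"fingers":20},{"x":-0.01,"y":-0.01,"z":0.18,"roll":0,"fingers":20},{"x":-0.01,"y":-0.01,"z":0.24,"roll":0,"fingers":20},{"x":-0.01,"y":-0.01,"z":0.24,"roll":0,"fingers":20}]'; python3 go.py .5066 .2317 .136 25.7
```

```text
time_s: 7.5
tool_pos: [0.5064, 0.2316, 0.1538]
tool_rot: [-1.672, -2.659, 0.001]
ft_force: [-0.3, 0.0, -3.6]
gripper_width: 0.0339
t 7.50 pos [0.5064 0.2316 0.1538] yaw_y 25.68 F [-0.3151  0.0017 -3.5505] T [-0.0672  0.0283 -0.0122] w 0.0339 q [ 0.3454  0.4567  1.7078  0.      0.9776 -0.1029]
x -0.000 y 0.005 z 0.357 roll -0.004 tilt z [-0.0005 -0.0002 -1.    ]
```

```bash
python3 -m crank '[{"x":0,"y":0,"z":0.06,"roll":0.3,"fingers":20},{"x":0,"y":0,"z":0.12,"roll":0.3,"fingers":20},{"x":0,"y":0,"z":0.18,"roll":-0.3,"fingers":20},{"x":0,"y":0,"z":0.24,"roll":-0.3,"fingers":20},{"x":0,"y":0,"z":0.3,"roll":0,"fingers":20},{"x":0,"y":0,"z":0.3,"roll":0,"fingers":20}]'; python3 go.py .5066 .2317 .136 25.7
```

```text
time_s: 8.25
tool_pos: [0.5064, 0.2316, 0.1389]
tool_rot: [-1.674, -2.658, 0.001]
ft_force: [-1.4, -0.2, -3.9]
gripper_width: 0.0337
t 8.25 pos [0.5064 0.2316 0.1389] yaw_y 25.61 F [-1.3901 -0.1641 -3.9035] T [-0.0583  0.0306 -0.0349] w 0.0337 q [ 0.3454  0.4771  1.7187  0.      0.9463 -0.1016]
x -0.000 y 0.005 z 0.057 roll -0.018 tilt z [-0.0004 -0.0001 -1.    ]
```

```bash
python3 -m crank '[{"x":0,"y":0,"z":0.03,"roll":0,"fingers":20},{"x":0,"y":0,"z":0.06,"roll":0.3,"fingers":20},{"x":0,"y":0,"z":0.08,"roll":0.3,"fingers":20},{"x":0,"y":0,"z":0.08,"roll":-0.3,"fingers":20},{"x":0,"y":0,"z":0.08,"roll":0,"fingers":20},{"x":0,"y":0,"z":0.08,"roll":0,"fingers":20}]'; python3 go.py .5066 .2317 .136 25.7
```

```text
time_s: 9.0
tool_pos: [0.5068, 0.2317, 0.1363]
tool_rot: [1.673, 2.658, 0.001]
ft_force: [-3.4, -1.8, 8.1]
gripper_width: 0.0337
t 9.00 pos [0.5068 0.2317 0.1363] yaw_y 25.63 F [-3.4323 -1.754   8.0865] T [-0.321   0.6172  0.0587] w 0.0337 q [ 0.3454  0.4808  1.7203 -0.0002  0.9392 -0.1017]
x 0.001 y -0.005 z 0.005 roll -0.015 tilt z [ 0.0012  0.0002 -1.    ]
```

Underside height is now 0.066 (TCP 0.1363 against 0.136 expected) with light upward contact, so the wheel is home on the collar. I'll release and rise.

```bash
python3 -m crank '[{"x":0,"y":0,"z":-0.03,"roll":0,"fingers":20},{"x":0,"y":0,"z":-0.03,"roll":0,"fingers":60},{"x":0,"y":0,"z":-0.03,"roll":0,"fingers":75},{"x":0,"y":0,"z":-0.03,"roll":0,"fingers":75},{"x":0,"y":0,"z":-0.03,"roll":0,"fingers":75},{"x":0,"y":0,"z":-0.5,"roll":0,"fingers":75},{"x":0,"y":0,"z":-1.3,"roll":0,"fingers":75},{"x":0,"y":0,"z":-2.3,"roll":0,"fingers":75},{"x":0,"y":0,"z":-2.3,"roll":0,"fingers":75},{"x":0,"y":0,"z":-2.3,"roll":0,"fingers":75}]'; python3 go.py .375 .335 .25 99.8
```

```text
time_s: 10.25
tool_pos: [0.5061, 0.2315, 0.2494]
tool_rot: [-1.672, -2.659, 0.001]
ft_force: [-0.1, -0.4, -0.4]
gripper_width: 0.0754
t 10.25 pos [0.5061 0.2315 0.2494] yaw_y 25.68 F [-0.0529 -0.3566 -0.4224] T [-0.0712  0.0333  0.0471] w 0.0754 q [ 0.3453  0.3464  1.6145  0.      1.1816 -0.1028]
x 3.002 y -1.467 z -0.011 roll -14.824 tilt z [-0.0008 -0.0003 -1.    ]
```

```bash
python3 -m crank '[{"x":1,"y":-0.5,"z":0,"roll":-2,"fingers":0},{"x":2,"y":-1,"z":0,"roll":-4,"fingers":0},{"x":3,"y":-1.47,"z":0,"roll":-6,"fingers":0},{"x":3,"y":-1.47,"z":0,"roll":-8,"fingers":0},{"x":3,"y":-1.47,"z":0,"roll":-10,"fingers":0},{"x":3,"y":-1.47,"z":0,"roll":-12,"fingers":0},{"x":3,"y":-1.47,"z":0,"roll":-14,"fingers":0},{"x":3,"y":-1.47,"z":0,"roll":-14.82,"fingers":0},{"x":3,"y":-1.47,"z":0,"roll":-14.82,"fingers":0},{"x":3,"y":-1.47,"z":0,"roll":-14.82,"fingers":0}]'; python3 go.py .39 .338 .155 99.8; python3 - <<'E'
from m import *
t=manip.capture('top');cv2.imwrite('pics/re_t.png',t);cv2.imwrite('pics/re_tc.png',t[130:290,100:300].repeat(3,0).repeat(3,1))
t=manip.capture('scene');cv2.imwrite('pics/re_s.png',t);cv2.imwrite('pics/re_sc.png',t[130:290,300:460].repeat(3,0).repeat(3,1))
E
```

```text
time_s: 11.5
tool_pos: [0.375, 0.3348, 0.2494]
tool_rot: [0.265, -3.129, 0.001]
ft_force: [-0.7, 0.3, -0.4]
gripper_width: 0.0005
t 11.50 pos [0.375  0.3348 0.2494] yaw_y 99.68 F [-0.6737  0.3019 -0.3941] T [ 0.0533 -0.0552  0.0412] w 0.0005 q [ 0.6362  0.2472  1.7503 -0.      1.1454 -1.1037]
x -0.308 y 0.014 z 1.887 roll -0.023 tilt z [-0.0011 -0.0008 -1.    ]
```

View pics/re_tc.png

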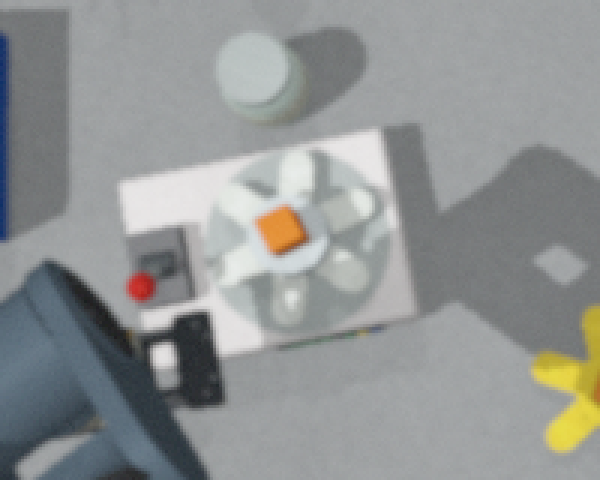

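View pics/re_sc.png

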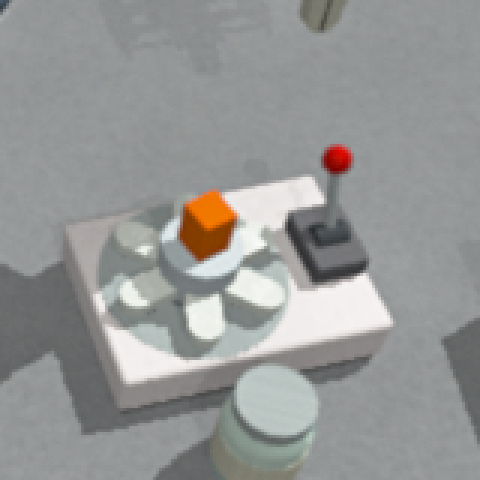

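The wheel sits on the shaft with the grip at top px ~(194,206), and the lever and jar are unmoved. I'll check the grip-top height by triangulation (0.160 if home, 0.184 if not).

```bash
python3 - <<'E'
from m import *
t=cv2.imread('pics/re_t.png');s=cv2.imread('pics/re_s.png')
P=[]
for n,im,B in(('top',t,(180,190,210,222)),('scene',s,(350,185,385,220))):
    h=cv2.cvtColor(im,cv2.COLOR_BGR2HSV);m=cv2.inRange(h,(5,150,205),(18,255,255))
    b=max(blobs(m,B,10),key=lambda b:b[0]);P.append(b[1]);print(n,b[0],b[1],onz(n,b[1],.160),onz(n,b[1],.184))
print('grip top',tri(*P))
red=lambda h:cv2.inRange(h,(0,150,90),(4,255,255))|cv2.inRange(h,(174,150,90),(180,255,255))
a=max(blobs(red(cv2.cvtColor(t,cv2.COLOR_BGR2HSV)),(135,210,165,240),5),key=lambda b:b[0]);b=max(blobs(red(cv2.cvtColor(s,cv2.COLOR_BGR2HSV)),(395,170,430,195),5),key=lambda b:b[0])
print('knob',tri(a[1],b[1]))
E
```

```text
top 115 [192.8174 205.8957] [0.5068 0.2309 0.16  ] [0.5039 0.2267 0.184 ]
scene 122 [369.9672 199.6066] [0.5076 0.2316 0.16  ] [0.5266 0.2241 0.184 ]
grip top (array([0.5069, 0.2314, 0.1591]), np.float64(0.0008112711412920884))
knob (array([0.4606, 0.3498, 0.1606]), np.float64(0.0007844928122737626))
```

Home is confirmed: grip top z is 0.159. Next I descend behind the knob.

```bash
python3 -m crank '[{"x":-0.33,"y":0.01,"z":0.6,"roll":0,"fingers":0},{"x":-0.33,"y":0.01,"z":1.4,"roll":0,"fingers":0},{"x":-0.33,"y":0.01,"z":2.06,"roll":0,"fingers":0},{"x":-0.33,"y":0.01,"z":2.06,"roll":0,"fingers":0},{"x":-0.9,"y":0.01,"z":2.06,"roll":0,"fingers":0},{"x":-1.3,"y":0.01,"z":2.06,"roll":0,"fingers":0},{"x":-1.6,"y":0.01,"z":2.06,"roll":0,"fingers":0},{"x":-1.9,"y":0.01,"z":2.06,"roll":0,"fingers":0},{"x":-2.1,"y":0.01,"z":2.06,"roll":0,"fingers":0},{"x":-2.1,"y":0.01,"z":2.06,"roll":0,"fingers":0}]'; python3 go.py .503 .3575 .146 99.8
```

```text
time_s: 12.85
tool_pos: [0.4791, 0.3534, 0.1471]
tool_rot: [-0.267, 3.13, 0.0]
ft_force: [-1.0, 0.3, -0.2]
gripper_width: 0.0004
t 12.85 pos [0.4791 0.3534 0.1471] yaw_y 99.77 F [-0.966   0.2601 -0.1737] T [-0.011   0.034  -0.0036] w 0.0004 q [ 0.5573  0.5282  1.6081 -0.0001  1.0051 -1.1839]
x -0.486 y 0.000 z 0.022 roll -0.007 tilt z [ 0.0002  0.     -1.    ]
```

```bash
python3 -m crank '[{"x":-0.15,"y":0,"z":0,"roll":0,"fingers":0},{"x":-0.3,"y":0,"z":0,"roll":0,"fingers":0},{"x":-0.4,"y":0,"z":0,"roll":0,"fingers":0},{"x":-0.44,"y":0,"z":0,"roll":0,"fingers":0},{"x":-0.44,"y":0,"z":0,"roll":0,"fingers":0}]'; python3 go.py .503 .3575 .146 99.8; python3 - <<'E'
from m import *
t=manip.capture('top');cv2.imwrite('pics/l_t.png',t)
s=manip.capture('scene');cv2.imwrite('pics/l_s.png',s);cv2.imwrite('pics/l_sc.png',s[130:290,300:460].repeat(3,0).repeat(3,1))
E
```

```text
time_s: 13.48
tool_pos: [0.4987, 0.3568, 0.1467]
tool_rot: [0.267, -3.126, 0.002]
ft_force: [-9.6, -1.3, 3.2]
gripper_width: 0.0007
t 13.47 pos [0.4987 0.3568 0.1467] yaw_y 99.78 F [-9.619  -1.3376  3.1587] T [-0.2763  1.8118 -0.0264] w 0.0007 q [ 0.5446  0.5602  1.554   0.0011  1.0319 -1.1975]
x -0.086 y 0.000 z 0.014 roll -0.004 tilt z [-0.0044 -0.0015 -1.    ]
```

View pics/l_sc.png

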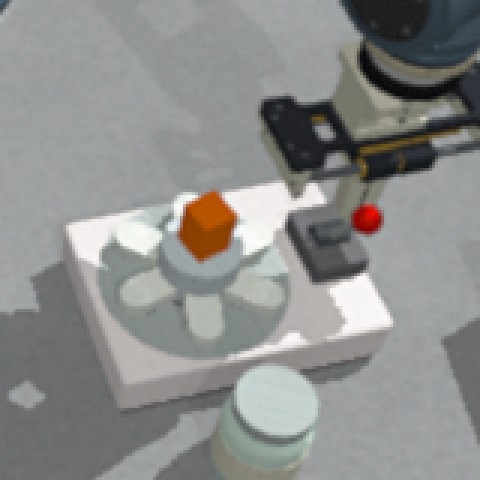

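```bash
python3 -m crank '[{"x":-0.05,"y":0,"z":0,"roll":0,"fingers":0},{"x":-0.08,"y":0,"z":0,"roll":0,"fingers":0},{"x":-0.08,"y":0,"z":0,"roll":0,"fingers":0}]'; python3 go.py .503 .3575 .146 99.8
```

```text
time_s: 13.95
tool_pos: [0.4996, 0.3569, 0.1464]
tool_rot: [0.267, -3.118, 0.005]
ft_force: [-26.6, -4.3, 13.6]
gripper_width: 0.0002
t 13.95 pos [0.4996 0.3569 0.1464] yaw_y 99.79 F [-26.6406  -4.2656  13.5823] T [-0.86    4.9596 -0.0138] w 0.0002 q [ 0.5434  0.5651  1.5465  0.003   1.0421 -1.1998]
x -0.070 y -0.000 z 0.008 roll -0.001 tilt z [-0.0116 -0.004  -0.9999]
```

The knob is hard against its end stop: the force rose with almost no motion. I'll back off, rise and look.

```bash
python3 -m crank '[{"x":0.15,"y":0,"z":0,"roll":0,"fingers":0},{"x":0.6,"y":0,"z":0,"roll":0,"fingers":0},{"x":1.2,"y":0,"z":0,"roll":0,"fingers":0},{"x":2,"y":0,"z":0,"roll":0,"fingers":0},{"x":2.4,"y":0,"z":-0.8,"roll":0,"fingers":0},{"x":2.6,"y":0,"z":-1.8,"roll":0,"fingers":0},{"x":3.2,"y":0,"z":-2.6,"roll":0,"fingers":0},{"x":3.6,"y":0,"z":-2.6,"roll":0,"fingers":0},{"x":3.6,"y":0,"z":-2.6,"roll":0,"fingers":0},{"x":3.6,"y":0,"z":-2.6,"roll":0,"fingers":0}]'; python3 - <<'E'
from m import *
s0=manip.state();print(s0['time_s'],s0['tool_pos'],s0['ft_force'])
t=manip.capture('top');s=manip.capture('scene');cv2.imwrite('pics/f_t.png',t);cv2.imwrite('pics/f_s.png',s)
cv2.imwrite('pics/f_c.png',np.hstack([t[140:280,110:250].repeat(3,0).repeat(3,1)[:, :390],s[150:290,310:440].repeat(3,0).repeat(3,1)]))
P=[]
for n,im,B in(('top',t,(180,190,210,222)),('scene',s,(350,185,385,220))):
    h=cv2.cvtColor(im,cv2.COLOR_BGR2HSV);m=cv2.inRange(h,(5,150,205),(18,255,255))
    P.append(max(blobs(m,B,10),key=lambda b:b[0])[1])
print('grip top',tri(*P))
red=lambda h:cv2.inRange(h,(0,150,90),(4,255,255))|cv2.inRange(h,(174,150,90),(180,255,255))
P=[max(blobs(red(cv2.cvtColor(i,cv2.COLOR_BGR2HSV)),B,5),key=lambda b:b[0])[1] for i,B in((t,(130,175,170,240)),(s,(395,170,450,230)))]
print('knob',P,tri(*P))
E
```

```text
time_s: 15.2
tool_pos: [0.3275, 0.3273, 0.277]
tool_rot: [-0.268, 3.13, -0.0]
ft_force: [0.5, -1.0, -0.1]
gripper_width: 0.0007
15.2 [0.3275 0.3273 0.277 ] [ 0.5049 -0.978  -0.1031]
grip top (array([0.5069, 0.2314, 0.1593]), np.float64(0.0006005842089701222))
knob [array([142.7073, 201.9024]), array([422.0455, 202.6212])] (array([0.5219, 0.3613, 0.1539]), np.float64(0.0011168194636556167))
```

View pics/f_c.png

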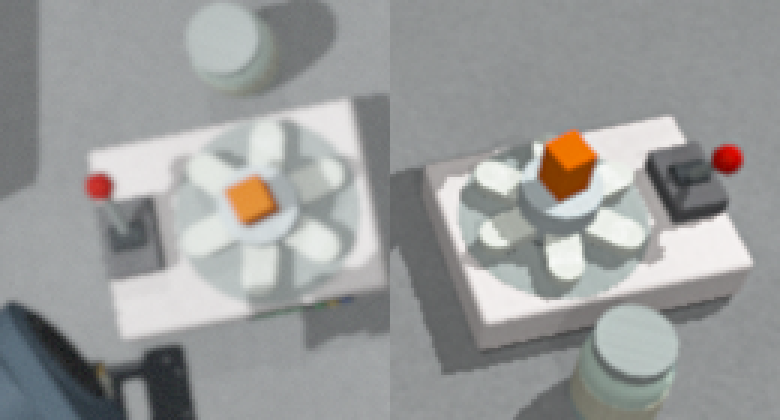

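View pics/f_s.png

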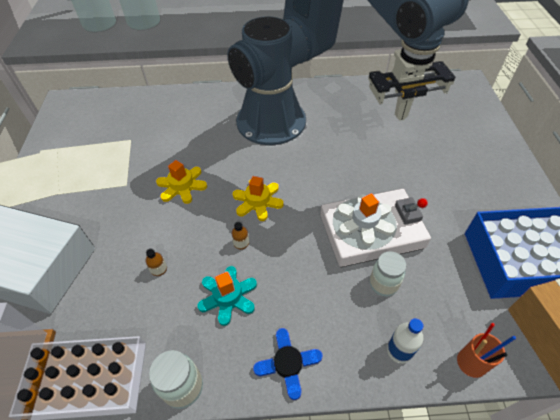

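The knob is at (0.522, 0.361, 0.154), against (0.523, 0.361, 0.152) predicted for full swing. The grip top is still at 0.159. Bottles at scene px (240,235) and (155,262), and the jar at (389,273), are where they were, and the gripper is clear of everything.

```bash
python3 -c "
from rig import manip
print(manip.close_job())"
```

```text
the job is handed in; nothing more can be done
None
```

The job is done and handed in at about 15.3 s. The white star wheel is fully home on the drive's shaft, and the lever was pushed all the way over after that.

- **Wheel:** I lined it up with the shaft teeth from the camera measurements, so it meshed on the first descent with only a small rock of about 1.5°. Before I touched the lever, the grip top triangulated to z = 0.159 m. Fully home is 0.160 m, and resting unmeshed on the teeth would be 0.184 m. It still read 0.159 m after the push.
- **Lever:** It was pushed until the force rose to about 27 N with almost no motion, meaning it was against its end stop. The knob then measured (0.522, 0.361, 0.154) m, against (0.523, 0.361, 0.152) m expected at full swing.
- **Starting position:** The knob was not fully at its −x end at the start, at z = 0.160 m instead of 0.152 m. That made no difference to the result.
- **Surroundings:** In the last pictures both bottles, the jar and the look-alike wheels stood where they began. I judged this by eye and did not re-measure them. The gripper was empty, well clear and read about 1 N.

No check failed.

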